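# Set and lock the dust-off air regulator

## Task

Set the blue air regulator on the repair bench: turn its black knob clockwise until the white pointer is in the green band, then feel for the lock notch there by pulling the knob lightly upward while turning it slowly, and when it catches in the notch pull it all the way out so that it is locked, and let go. Never force the lock, neither by pulling hard while the knob is off the notch nor by turning on once it is in, and leave the other things on the bench where they lie.

Things in the scene. Friction and masses are not known exactly. Their poses are not given: they have to be found in the camera images.
- regulator: Bench air regulator, screwed down: dark steel foot 125 x 105 x 10 mm, blue round housing 84 mm across up to a white dial face 79 mm above the bench; brass ports stick out to y +70 and -70 mm and a gauge to x +56 mm, all below 70 mm height. Origin: centre of the foot's underside, on the knob's vertical axis.
- dial (a point): Centre of the white dial face (on the knob's axis, 79 mm up). Dial angles are counted clockwise from above, from the regulator's own -x direction. In a ring 26 to 40 mm from the axis lie a green band, 0.55 to 1.45 rad, and a red band, 1.75 to 2.25 rad.
- band_mid (a point): The middle of the green band on the dial face (dial angle 1.0 rad, 33 mm from the axis, 80 mm above the bench).
- knob: Black round fluted knob on top of the regulator, 40 mm diameter, 38 mm tall, with a white pointer line on its top and side; grip it from above across its diameter at any yaw. Origin: on its vertical axis at its underside (82 mm above the bench when pushed in). It carries a lug hidden in the housing, which works with the lock ring.
- knob_grip (a point): Point on the knob's axis 24 mm above its underside (14 mm below its top; 106 mm above the bench and 27 mm above the dial face when pushed in): where to grip it.
- pointer (a point): Outer end of the white pointer line on the knob's top, 18 mm from the axis.
- knob_turn (a joint): Dial angle of the pointer, rad, growing clockwise from above (0 = pointer along the regulator's -x). Stops at -0.35 and 2.2. It turns against a light steady friction (about 0.06 N m) and starts between -0.1 and 0.25.
- knob_lift (a joint): How far the knob is pulled out (upward), m: 0 pushed in, 0.014 fully out at its end stop. It slides against about 2 N of friction (either way) plus 1 N of weight and stays where it is left. Off the notch, after the first 2 mm the lug meets the sprung lock ring.
- lock_ring: Sprung ring hidden in the housing. Its notch is at an unknown dial angle, fixed for the run, between 0.65 and 1.35 rad (inside the green band). Off the notch, pulling the knob out beyond 2 mm lifts the ring against its spring: 4 N at first, 2 N more per mm, besides the knob's own 3 N; hard stop at 9 mm of ring lift. Off the notch the knob cannot lock. Over 22 N between knob and ring damages the lock.
- lock_mid (a point): Centre of the hidden lock ring. If the knob is held some mm up against the ring and turned slowly, the ring snaps down over the lug once it is at the notch: the upward pull needed falls suddenly, with 6 mm of pull from some 15 N to 3 N or less, and turning is blocked within 0.1 rad more (0.047 rad play either side of the notch's middle). The knob can then be pulled fully out.
- phone_mid (a point): Centre of a loose black smartphone lying flat, 150 x 72 x 9 mm. Leave it alone.
- disk_drive_mid (a point): Centre of a loose silver disk drive lying flat, 100 x 70 x 12 mm. Leave it alone.
- screw_tray_mid (a point): Centre of a loose small blue open tray, 90 x 70 x 30 mm. Leave it alone.

How it is judged (in metres and radians):
On the way:
1. the pointer has been turned into the green band, the knob not yet pulled out to its lock (value of joint knob_turn between 0.52 and 1.48 rad and value of joint knob_lift below 0.0115 m), for 0.2 s.
At the end, for the whole second after the job is handed in: The knob stands locked: pulled out at least 12.2 mm of its 14 mm, at rest, its pointer within the green band (dial angle 0.52 to 1.48 rad) (value of joint knob_lift above 0.0122 m and value of joint knob_turn between 0.52 and 1.48 rad and linear speed of knob below 0.01 m/s); the robot touches nothing.
It fails at once if the lock is forced: more than 22 N between the knob and the lock ring (contact force between knob and lock_ring above 22 N).
It fails at once if a bystander (phone, disk drive or screw tray) is moved more than 15 mm (distance of any of phone_mid, disk_drive_mid, screw_tray_mid from where it was at the start of the episode above 0.015 m).
It also fails if it takes over 54 s, if anything falls off the work surface, if the arm or the gripper's body presses on something with over 40 N, if the wrist force passes 120 N, or if a joint passes its speed limit or range.

## Robot

A 6-joint arm with a two-finger parallel gripper is mounted at the origin on the work surface. World frame = base frame: x ahead of the robot, y to its left, z up, the work surface at z = 0. Lengths are in mm, angles in rad, forces in N, time in s.
With the tool pointing down it reaches from about 250 to 800 mm from the base axis. Payload 3.9 kg.
Tool frame: the origin (TCP) lies midway between the tips of the shut fingers; the grasp point (between the pads) lies 19 mm behind it; z points along the fingers, y is the direction in which the jaws open and shut (so a half turn about z gives the same grasp; the last joint's range is limited). The gripper opens to 85 mm and grips with 20 to 120 N. Pads are 22 mm wide; open, the fingers measure 114 mm over their backs; the gripper's body (76 mm by 85 mm) begins 54 mm behind the grasp point. The pads swing forward as they close: fully open they stand 13 mm farther back than shut.
Start: joints at [1.126, 0.26, -0.138, 1.173, 0, 1.571], TCP at [225.89, 473.908, 231.304] pointing down, gripper open.
Joint ranges: [-2.78, 2.78], [-0.83, 1.72], [-1.28, 1.37], [-1.9, 2.12], [-1.57, 1.48], [-3.14, 3.14]. Speed limits (rad/s): [2.57, 2.57, 3.14, 3.14, 3.14, 3.14].

## Interface

Orientations are given as a unit quaternion [x, y, z, w].
In Python, from plant import manip, inverse_kinematics, get_image, get_calibration, models, current_t, current_qpos, current_joint_vel, current_joint_efforts, current_position, current_eef_rot, current_wrist_force, current_torque, current_finger_gap gives the robot as it stands. Calls block until the motion is done:
- manip.movep(position, orientation): joint-space move of the TCP to a pose.
- manip.servo_line(position, ori=None, max_speed=150): straight line of the TCP; ori=None keeps the orientation; max_speed is the mean speed in mm/s.
- manip.set_joints(angles): joint-space move.
- manip.grip(opening, f_grip=None): finger opening in mm; f_grip is the grip in N (None keeps the last); returns when the fingers have stopped.
- manip.sleep(seconds).
- inverse_kinematics(position, orientation): joint angles nearest the present ones, or None.
- get_image(name): name is "scene" or "top" or "wrist"; returns (picture, depth): 480x640x3 uint8, red, green, blue; 480x640 float32, mm along the optical axis (not along the pixel's ray), 0 where there is no reading.
- get_calibration(name): a dict with "fovy" (degrees; the focal length in pixels is half the picture's height over the tangent of half this angle, whatever the lens; pixels are square), "cx", "cy" (the principal point, pixels), "cam_to_world" (4x4, takes a point from camera to world coordinates); the wrist camera has in their place "T_tool_cam" (4x4, takes a point from camera to tool coordinates, whose origin is the TCP and whose axes are the flange's). Camera axes: x right, y down, z forward; pixel columns grow to the right and rows downward; lengths in mm; the calibration is good to about 2 mm. A picture is of the moment at which its call begins: read the wrist's pose just before it. get_calibration takes no time and is no camera call.
A pose or a line that the arm cannot do raises manip.MotionError and nothing moves.
- manip.sign_off(): hands the job in, once; it reports no verdict.
Trained networks look in the newest picture that a camera, given by its name, has taken for a name from the list of things; names that differ only in an ending like _2 or _b are one class to them, and where a whole thing is asked for, a point or a joint stands for the part that bears it (a point fixed in the world has none). Each returns a list of dicts, best first, with "score" (0 to 1); they miss things now and then, are a little off and sometimes report something else, mostly with a low value. They report only what shows in the picture. A call takes as long as a camera call.
- models.cut_out(camera, label): "pixels" (480x640 bool, what is visible of it) and "bbox" ([left, top, right, bottom] in pixels, round what is visible of it).
Readings, each from a call of its own:
- current_t(): time.
- current_qpos(): joint angles.
- current_joint_vel(): joint speeds.
- current_joint_efforts(): joint torques, N m.
- current_position(): TCP position.
- current_eef_rot(): TCP orientation.
- current_wrist_force(): force on the tool from outside, world axes, zero at the start.
- current_torque(): the same for the moment, N m.
- current_finger_gap(): finger opening in mm.
Only numpy, scipy, OpenCV 4.12 (cv2) and the standard library are available. Lean on these libraries where they do the work, as an engineer would, in place of code of your own. Each camera call takes 0.05 s, during which the arm holds its last target. There are 200 camera calls.

## Working session

There is one attempt and no reset: what is moved stays moved. The work goes in short steps, each a Python script; the robot and the scene stay as the last script left them, time stands still between calls to the robot, and variables do not carry over. Pictures are saved under pics/ and viewed, about 8 in all and at most 12, crops included, and the job is handed in when it is done.

```bash
ls; mkdir -p pics
cat > h.py <<'E'
import numpy as np, cv2
from scipy.spatial.transform import Rotation as R
from plant import *
def cam(name):
    c=get_calibration(name); f=240/np.tan(np.radians(c["fovy"])/2)
    if name=="wrist":
        T=np.eye(4); T[:3,:3]=R.from_quat(current_eef_rot()).as_matrix(); T[:3,3]=current_position()
        T=T@np.array(c["T_tool_cam"])
    else: T=np.array(c["cam_to_world"])
    return c,f,T
def shot(name,fn=None):
    c,f,T=cam(name); im,d=get_image(name)
    if fn: cv2.imwrite("pics/"+fn,im[:,:,::-1])
    return im,d,c,f,T
def pts(mask,d,c,f,T):
    v,u=np.nonzero(mask&(d>0)); z=d[v,u]
    P=np.c_[(u-c["cx"])/f*z,(v-c["cy"])/f*z,z]
    return P@T[:3,:3].T+T[:3,3]
E
python3 - <<'E'
from h import *
print(current_t(),current_qpos(),current_position(),current_eef_rot(),current_wrist_force())
for n in ("top","scene"):
    im,d,c,f,T=shot(n,n+"0.png")
    print(n,np.round(T[:3,3]),f)
    for l in ("regulator","knob","pointer","phone_mid","disk_drive_mid","screw_tray_mid"):
        r=models.cut_out(n,l)
        if r:
            P=pts(r[0]["pixels"],d,c,f,T); print(l,r[0]["score"],r[0]["bbox"],np.round(np.median(P,0)),np.round(np.percentile(P,[2,98],axis=0)))
a=cv2.imread("pics/top0.png");b=cv2.imread("pics/scene0.png")
cv2.imwrite("pics/both.png",cv2.resize(np.vstack([a,b]),(400,600)));
E
```

```text
pics
0.0 [ 1.12603572e+00  2.60704631e-01 -1.39454736e-01  1.17266167e+00
  4.42179658e-06  1.57079510e+00] [225.57060048 473.28523472 230.42167117] [ 2.20551224e-01  9.75374868e-01 -9.86935854e-04 -2.25433375e-04] [-0.45478267 -0.40792646  0.30266778]
top [484.  55. 829.] 449.5915531824396
regulator 0.87 [352.4, 235.3, 433.6, 315.2] [574. -87.  56.] [[ 520. -158.    1.]
 [ 647.  -36.  121.]]
knob 0.77 [388.0, 252.8, 415.9, 276.5] [582. -94. 119.] [[ 564. -114.   91.]
 [ 600.  -78.  122.]]
pointer 0.89 [387.7, 250.3, 417.2, 278.9] [582. -94. 119.] [[ 564. -114.   91.]
 [ 600.  -78.  122.]]
phone_mid 0.7 [279.8, 216.4, 322.0, 298.1] [619.  64.   9.] [[548.  28.   6.]
 [692. 101.  12.]]
disk_drive_mid 0.56 [448.7, 272.1, 509.4, 341.1] [ 520. -258.   12.] [[ 470. -303.    8.]
 [ 571. -213.   15.]]
screw_tray_mid 0.65 [395.6, 178.2, 444.0, 232.8] [ 713. -159.    4.] [[ 666. -195.   -0.]
 [ 758. -118.   31.]]
scene [1466.   89.  683.] 594.0006813977258
regulator 0.91 [213.2, 219.3, 291.3, 305.6] [614. -94.  52.] [[ 554. -160.    2.]
 [ 653.  -37.  121.]]
knob 0.78 [237.8, 224.0, 262.5, 249.6] [598. -96. 112.] [[ 574. -116.   86.]
 [ 606.  -79.  122.]]
pointer 0.85 [234.4, 221.4, 263.4, 249.8] [598. -97. 111.] [[ 382. -125.    2.]
 [ 606.  -79.  122.]]
phone_mid 0.85 [311.5, 263.7, 362.7, 322.8] [634.  63.  10.] [[556.  26.   6.]
 [698. 100.  13.]]
disk_drive_mid 0.89 [147.4, 235.2, 207.5, 277.0] [ 531. -259.   13.] [[ 475. -311.    1.]
 [ 578. -212.   16.]]
screw_tray_mid 0.81 [183.5, 296.8, 229.2, 346.3] [ 716. -159.   15.] [[ 667. -195.    2.]
 [ 763. -119.   31.]]
```

```bash
cat >> h.py <<'E'
def down(yaw): return [np.cos(yaw/2),np.sin(yaw/2),0,0]
E
python3 - <<'E'
from h import *
for y in (-2,-1,0,1,2,3):
    q=inverse_kinematics([583,-96,260],down(y)); print(y,None if q is None else np.round(q,2))
c=get_calibration("wrist"); print(np.round(c["T_tool_cam"],2),c["fovy"])
E
```

```text
-2 [-0.16  0.37  0.09  1.3   0.   -1.3 ]
-1 [-0.16  0.37  0.09  1.3   0.   -2.3 ]
0 [-0.16  0.37  0.09  1.3   0.    2.98]
1 [-0.16  0.37  0.09  1.3   0.    1.98]
2 [-0.16  0.37  0.09  1.3   0.    0.98]
3 [-0.16  0.37  0.09  1.3   0.   -0.02]
[[   0.     -0.96   -0.27   69.18]
 [   1.      0.      0.      0.6 ]
 [   0.     -0.27    0.96 -142.38]
 [   0.      0.      0.      1.  ]] 58.71368042146858
```

View pics/top0.png

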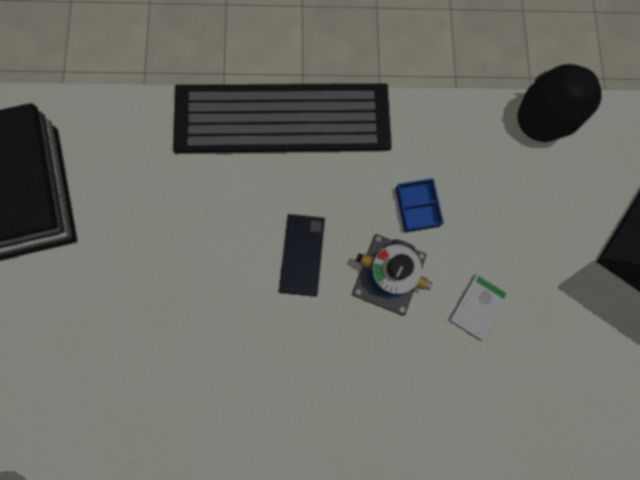

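```bash
cat > look.py <<'E'
from h import *
from scipy.optimize import least_squares
def look(yaw,fn,first):
    manip.movep([583,-96,240],down(yaw))
    im,d,c,f,T=shot("wrist",fn)
    k=models.cut_out("wrist","knob")
    r=k[0]; m=r["pixels"]; P=pts(m,d,c,f,T)
    top=P[P[:,2]>np.percentile(P[:,2],60)-4]
    ctr,rad=cv2.minEnclosingCircle(np.float32(top[:,:2]))
    # green band: all pixels
    hsv=cv2.cvtColor(im,cv2.COLOR_RGB2HSV); H=hsv[:,:,0]
    near=lambda s:(lambda Q:Q[(np.hypot(Q[:,0]-ctr[0],Q[:,1]-ctr[1])<45)&(abs(Q[:,2]-80)<6)])(pts(s&(hsv[:,:,1]>110)&(hsv[:,:,2]>50),d,c,f,T))
    print(yaw,r["score"],r["bbox"],"top",np.round(ctr,1),round(rad,1),np.median(top,0).round(1),len(top))
    for nm,s in (("green",(H>40)&(H<85)),("red",(H<8)|(H>172))):
        Q=near(s)
        if len(Q):
            a=np.arctan2(Q[:,1]-ctr[1],Q[:,0]-ctr[0]); mu=np.angle(np.exp(1j*a).mean()); da=np.angle(np.exp(1j*(a-mu)))
            print(nm,len(Q),"mean world ang",mu.round(3),"range",np.percentile(da,[1,99]).round(3),"z",np.median(Q[:,2]).round(1),"r",np.hypot(*(Q[:,:2]-ctr).T).min().round(1),np.hypot(*(Q[:,:2]-ctr).T).max().round(1))
    # pointer: bright pixels on top
    W=pts((hsv[:,:,2]>120)&(hsv[:,:,1]<70),d,c,f,T); W=W[(W[:,2]>115)&(W[:,2]<128)&(np.hypot(*(W[:,:2]-ctr).T)<20)]
    if len(W):
        v=W[:,:2].mean(0)-ctr; print("pointer",len(W),v.round(1),"ang",np.arctan2(v[1],v[0]).round(3), np.hypot(*(W[:,:2]-ctr).T).max())
    return im
if __name__=="__main__":
    a=look(2.5,"w1.png",1); b=look(4.0,"w2.png",0)
    cv2.imwrite("pics/w12.png",np.hstack([a[60:420,120:520],b[60:420,120:520]])[:,:,::-1]); print(current_t(),current_wrist_force())
E
python3 look.py
```

```text
2.5 0.98 [292.8, 190.5, 351.7, 260.9] top [586.6 -97.9] 20.3 [585.6 -97.3 119.8] 2853
green 689 mean world ang 1.758 range [-0.425  0.422] z 79.8 r 26.5 39.4
red 397 mean world ang 0.761 range [-0.242  0.237] z 79.9 r 26.0 39.8
pointer 81 [-7.6  4. ] ang 2.66 14.780022853576671
4.0 0.89 [285.0, 187.3, 350.0, 256.8] top [586.6 -98. ] 20.2 [585.8 -98.5 119.8] 2898
green 570 mean world ang 1.798 range [-0.46  0.39] z 79.9 r 26.4 39.5
red 196 mean world ang 0.758 range [-0.233  0.237] z 79.8 r 32.5 39.7
pointer 104 [-9.3  5.1] ang 2.639 18.820910349847136
4.6333 [-0.87138631 -0.73234914 -0.67237349]
```

View pics/w12.png

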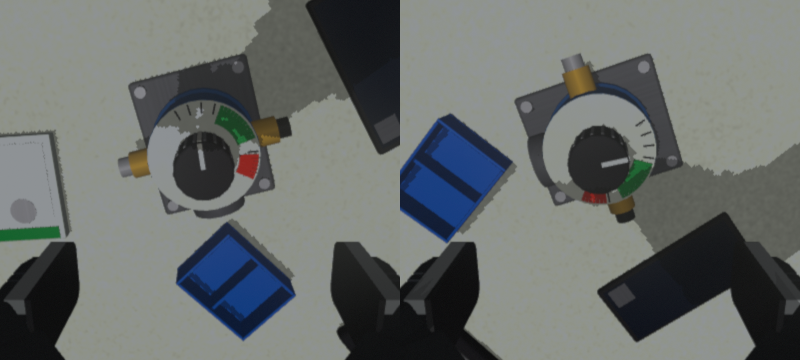

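Run:
```python
from h import *
Y=3.9; C=np.array([586.6,-98.])
st=lambda s:print(s,"t",round(current_t(),2),"p",current_position().round(1) if hasattr(current_position(),'round') else current_position(),"F",np.round(current_wrist_force(),1),"M",np.round(current_torque(),2),"gap",round(current_finger_gap(),1),"q6",round(current_qpos()[5],3))
manip.movep([*C,150],down(Y)); st("above")
manip.servo_line([*C,85.5],max_speed=80); st("down")
manip.grip(36,60); st("grip")
t=current_t()
manip.servo_line([*C,85.5],down(Y-0.1)); st("turn .1"); print(current_t()-t)
shot("wrist","g1.png")
```

```text
above t 5.08 p [586.  -97.9 149.9] F [ 0.4 -0.7  0.6] M [ 0.   -0.05  0.04] gap 85.3 q6 -0.925
down t 6.04 p [587.1 -98.1  86. ] F [0.4 0.5 0.5] M [ 0.03 -0.03 -0.03] gap 85.5 q6 -0.924
grip t 6.54 p [586.8 -97.9  86.1] F [-2.  -0.5  4.8] M [0.12 0.29 0.  ] gap 38.6 q6 -0.924
turn .1 t 6.79 p [586.8 -98.   86.1] F [-1.1 -0.   5.7] M [ 0.14  0.32 -0.07] gap 39.0 q6 -0.826
0.25
```

View pics/g1.png

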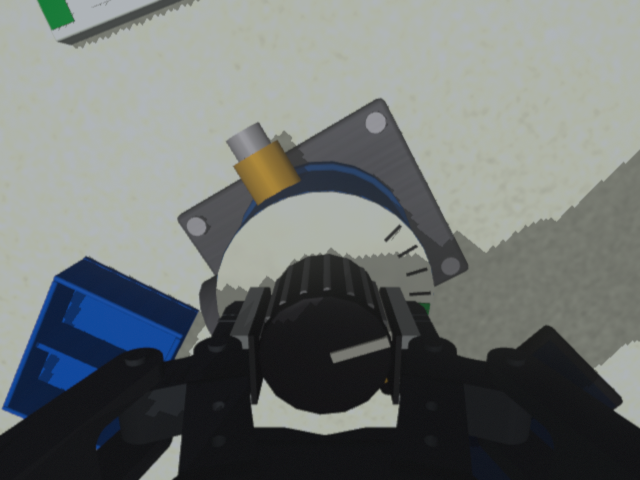

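```bash
cat >> h.py <<'E'
C=np.array([586.6,-98.]); Y0=3.9   # dial 0.11 at Y0
def st(s):
    F=np.mean([current_wrist_force() for _ in range(3)],0)
    print(s,"t",round(current_t(),2),"p",np.round(current_position(),1),"F",np.round(F,1),"Mz",round(current_torque()[2],2),"gap",round(current_finger_gap(),1),"q6",round(current_qpos()[5],3),flush=True)
    return F
E
python3 - <<'E'
from h import *
for a in (0.3,0.47):
    manip.servo_line([*C,85.5],down(Y0-a)); st(a)
manip.sleep(0.4)
for dz in (1,2,3,4,5,6,6.5):
    manip.servo_line([*C,85.5+dz],max_speed=8); F=st(dz)
    if F[2]<-15: break
shot("wrist","g2.png")
E
```

```text
0.3 t 7.19 p [586.9 -98.1  86.1] F [-1.7  0.8  5. ] Mz -0.03 gap 38.7 q6 -0.626
0.47 t 7.51 p [586.9 -98.2  86.1] F [-0.5 -0.2  4.7] Mz -0.06 gap 38.9 q6 -0.456
1 t 8.18 p [586.9 -98.2  86.4] F [ 0.7 -1.1  0.3] Mz 0.05 gap 38.7 q6 -0.455
2 t 8.46 p [586.9 -98.2  87.2] F [ 1.9 -1.  -2. ] Mz 0.09 gap 38.7 q6 -0.454
3 t 8.73 p [586.8 -98.2  88.4] F [ 3.4 -1.4 -4.8] Mz 0.06 gap 38.8 q6 -0.454
4 t 9.01 p [586.8 -98.1  89.1] F [ 5.1 -2.2 -8.9] Mz 0.08 gap 38.6 q6 -0.454
5 t 9.28 p [586.8 -98.2  90.1] F [ 4.8 -2.7 -9.1] Mz 0.09 gap 38.7 q6 -0.454
6 t 9.56 p [586.7 -98.1  90.9] F [  6.1  -1.7 -10. ] Mz 0.09 gap 39.0 q6 -0.454
6.5 t 9.81 p [586.7 -98.2  91.2] F [  3.9  -1.3 -11.4] Mz 0.05 gap 38.6 q6 -0.454
```

View pics/g2.png

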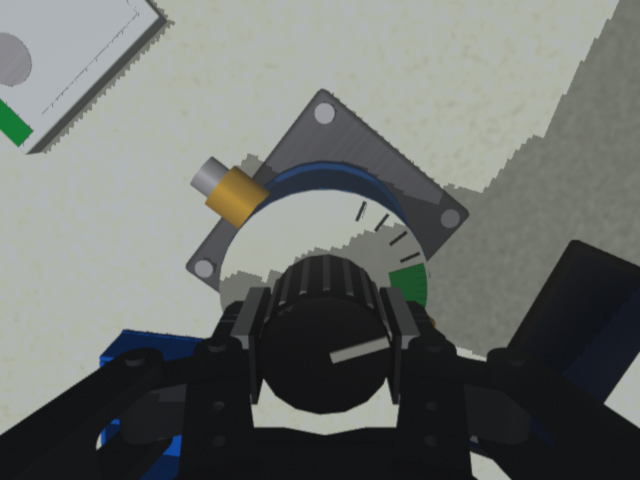

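Run:
```python
from h import *
manip.servo_line([*C,93.2],max_speed=8); F=st("lift")
a=0.47
while F[2]<-6.5 and a<1.32 and F[2]>-19:
    a+=0.02; manip.servo_line([*C,93.2],down(Y0-a)); F=st(round(a,2))
    if abs(current_torque()[2])>0.6: print("torque"); break
print("dial",a+0.11)
```

```text
lift t 10.16 p [586.7 -98.1  92.2] F [  5.7  -2.  -11.7] Mz 0.05 gap 38.4 q6 -0.454
0.49 t 10.41 p [586.7 -98.1  92.2] F [  5.8  -2.5 -12.1] Mz -0.02 gap 38.3 q6 -0.434
0.51 t 10.66 p [586.7 -98.2  92.2] F [  5.6  -2.1 -12.5] Mz 0.02 gap 38.6 q6 -0.414
0.53 t 10.91 p [586.7 -98.2  92.2] F [  5.4  -1.2 -12.4] Mz 0.09 gap 39.0 q6 -0.394
0.55 t 11.16 p [586.7 -98.2  92.2] F [  5.1  -2.  -12.6] Mz -0.01 gap 38.7 q6 -0.374
0.57 t 11.41 p [586.7 -98.2  92.2] F [  5.6  -1.9 -11.8] Mz 0.05 gap 38.7 q6 -0.354
0.59 t 11.66 p [586.8 -98.2  92.2] F [  5.3  -2.5 -12.7] Mz -0.01 gap 38.4 q6 -0.334
0.61 t 11.91 p [586.7 -98.2  92.2] F [  5.6  -2.  -12.8] Mz 0.01 gap 38.7 q6 -0.314
0.63 t 12.16 p [586.7 -98.2  92.2] F [  5.3  -2.5 -12. ] Mz 0.01 gap 38.7 q6 -0.294
0.65 t 12.41 p [586.7 -98.2  92.2] F [  6.4  -2.5 -12.1] Mz 0.12 gap 39.1 q6 -0.274
0.67 t 12.66 p [586.8 -98.3  92.2] F [  5.5  -1.7 -12.2] Mz 0.1 gap 38.2 q6 -0.254
0.69 t 12.91 p [586.8 -98.3  92.2] F [  5.2  -1.7 -12.2] Mz 0.03 gap 38.6 q6 -0.234
0.71 t 13.16 p [586.8 -98.3  92.2] F [  5.8  -3.3 -12.2] Mz 0.08 gap 38.3 q6 -0.214
0.73 t
[... 1238 characters left out ...]
.8 q6 0.086
1.03 t 17.16 p [586.7 -98.5  92.2] F [  5.7  -2.2 -11.4] Mz 0.01 gap 38.6 q6 0.106
1.05 t 17.41 p [586.7 -98.5  92.2] F [  5.2  -3.3 -13. ] Mz 0.01 gap 38.6 q6 0.126
1.07 t 17.66 p [586.7 -98.5  92.2] F [  6.5  -2.8 -11.7] Mz -0.02 gap 38.5 q6 0.146
1.09 t 17.91 p [586.7 -98.5  92.2] F [  5.3  -3.  -12.4] Mz -0.02 gap 38.4 q6 0.166
1.11 t 18.16 p [586.7 -98.5  92.2] F [  6.4  -3.1 -11.5] Mz -0.04 gap 38.7 q6 0.186
1.13 t 18.41 p [586.7 -98.5  92.2] F [  7.3  -3.4 -11. ] Mz 0.02 gap 38.7 q6 0.206
1.15 t 18.66 p [586.7 -98.5  92.2] F [  5.6  -3.8 -12.2] Mz 0.03 gap 38.4 q6 0.226
1.17 t 18.91 p [586.8 -98.5  93.3] F [ 3.3 -3.4 -5.6] Mz -0.19 gap 38.6 q6 0.247
dial 1.2800000000000007
```

Run:
```python
from h import *
F=st("now"); z=93.2
while z<103:
    z+=1; manip.servo_line([*C,z],max_speed=8); F=st(z)
    if F[2]<-12: break
shot("wrist","g3.png")
```

```text
now t 18.91 p [586.8 -98.5  93.3] F [ 3.3 -3.4 -5.6] Mz -0.19 gap 38.6 q6 0.247
94.2 t 19.18 p [586.8 -98.5  94.5] F [ 3.  -3.6 -5.2] Mz -0.2 gap 38.4 q6 0.246
95.2 t 19.46 p [586.8 -98.6  95.6] F [ 2.8 -3.8 -5.1] Mz -0.17 gap 38.7 q6 0.246
96.2 t 19.73 p [586.8 -98.5  96.5] F [ 2.6 -5.  -4.3] Mz -0.19 gap 38.4 q6 0.246
97.2 t 20.01 p [586.7 -98.5  97.5] F [ 2.4 -3.9 -4.5] Mz -0.23 gap 38.6 q6 0.246
98.2 t 20.28 p [586.8 -98.5  98.6] F [ 2.2 -3.5 -4.3] Mz -0.16 gap 38.5 q6 0.246
99.2 t 20.56 p [586.8 -98.5  99.6] F [ 4.  -4.  -4.9] Mz -0.18 gap 38.9 q6 0.246
100.2 t 20.83 p [586.8 -98.5 100.3] F [ 3.2 -4.  -6.6] Mz -0.15 gap 39.0 q6 0.246
101.2 t 21.11 p [586.7 -98.5 100.3] F [  5.3  -5.1 -11.8] Mz -0.2 gap 38.2 q6 0.246
102.2 t 21.38 p [586.7 -98.5 100.4] F [  6.5  -5.  -16. ] Mz -0.18 gap 38.8 q6 0.246
```

Run:
```python
from h import *
manip.servo_line([*C,100.6],max_speed=8); st("relax")
manip.grip(85); st("open")
manip.servo_line([*C,180],max_speed=100); st("up")
from look import look
im=look(3.0,"w3.png",0); st("end")
```

```text
relax t 21.78 p [586.7 -98.5 100.3] F [ 4.2 -4.1 -8.7] Mz -0.18 gap 38.6 q6 0.246
open t 22.31 p [586.5 -97.8 100.9] F [ 0.7 -0.1  0.1] Mz 0.0 gap 84.9 q6 0.246
up t 23.25 p [586.1 -97.9 179.3] F [-0.2  0.3 -0.5] Mz -0.0 gap 85.1 q6 0.246
3.0 0.72 [288.2, 192.1, 354.9, 266.1] top [586.5 -97.9] 20.4 [585.6 -97.7 133.8] 3189
green 667 mean world ang 1.761 range [-0.426  0.417] z 79.8 r 26.7 39.4
red 282 mean world ang 0.789 range [-0.263  0.209] z 79.9 r 27.0 40.1
end t 23.72 p [582.2 -95.9 238.6] F [ 0.2  0.  -1.2] Mz 0.02 gap 84.8 q6 -0.021
```

View pics/w3.png

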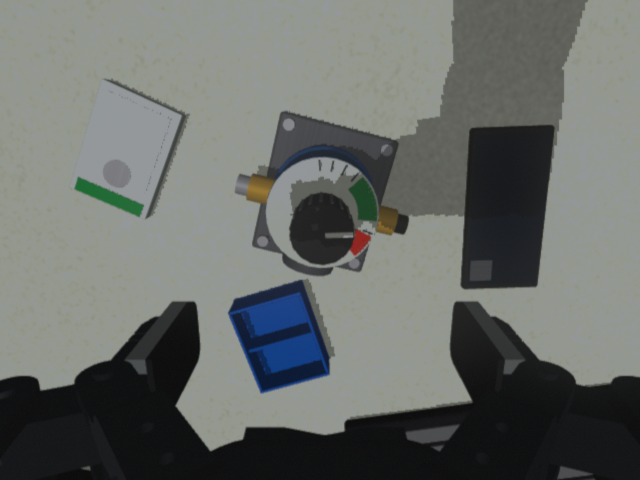

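Run:
```python
from h import *
im,d,c,f,T=shot("wrist")
g=im.max(2).astype(int)
W=pts((g>100)&(np.ptp(im.astype(int),axis=2)<60),d,c,f,T); W=W[(W[:,2]>129)&(W[:,2]<140)]
v=W[:,:2].mean(0)-[586.5,-97.9]; print(len(W),v,"dial",2.76-np.arctan2(v[1],v[0]))
s=np.linalg.svd(W[:,:2]-W[:,:2].mean(0))[2][0]; s*=np.sign(s@v); print("line dial",2.76-np.arctan2(s[1],s[0]))
for l in ("phone_mid","disk_drive_mid","screw_tray_mid"):
    im,d,c,f,T=shot("top"); r=models.cut_out("top",l)
    if r: P=pts(r[0]["pixels"],d,c,f,T); print(l,np.round(np.median(P,0)))
```

```text
102 [6.04386693 5.01222519] dial 2.067642234870178
line dial 0.7974398583448992
phone_mid [619.  64.   9.]
disk_drive_mid [ 521. -259.   12.]
screw_tray_mid [ 731. -150.    4.]
```

Run:
```python
from h import *
im,d,c,f,T=shot("wrist")
Ti=np.linalg.inv(T)
pr=lambda P:(lambda q:np.array([q[0]/q[2]*f+c["cx"],q[1]/q[2]*f+c["cy"]]))((Ti@[*P,1])[:3])
big=cv2.resize(im[160:300,250:410],None,fx=5,fy=5,interpolation=cv2.INTER_NEAREST)[:,:,::-1].copy()
for a in (0.52,1.0,1.28,1.48):
    w=2.76-a; p=(pr([586.5+18*np.cos(w),-97.9+18*np.sin(w),134])-[250,160])*5
    cv2.circle(big,tuple(int(i) for i in p),4,(0,255,255) if a==1.28 else (255,0,255),-1)
p=(pr([586.5,-97.9,134])-[250,160])*5; cv2.circle(big,tuple(int(i) for i in p),4,(0,255,255),-1)
cv2.imwrite("pics/z.png",big[:600])
im,d,c,f,T=shot("top","top9.png"); r=models.cut_out("top","screw_tray_mid")
print([(x["score"],x["bbox"]) for x in r]); P=pts(r[0]["pixels"],d,c,f,T); print(np.percentile(P,[2,98],axis=0).round())
a=cv2.imread("pics/top0.png")[:,:,0];b=cv2.imread("pics/top9.png"); print("blue edge pixels tray",[x for x in cv2.boundingRect(((b[:,:,0]>b[:,:,2]+60.)*255).astype(np.uint8))])
```

```text
[(0.65, [395.5, 179.9, 438.5, 224.8])]
[[ 681. -186.   -1.]
 [ 760. -117.   30.]]
blue edge pixels tray [398, 184, 35, 41]
```

View pics/z.png

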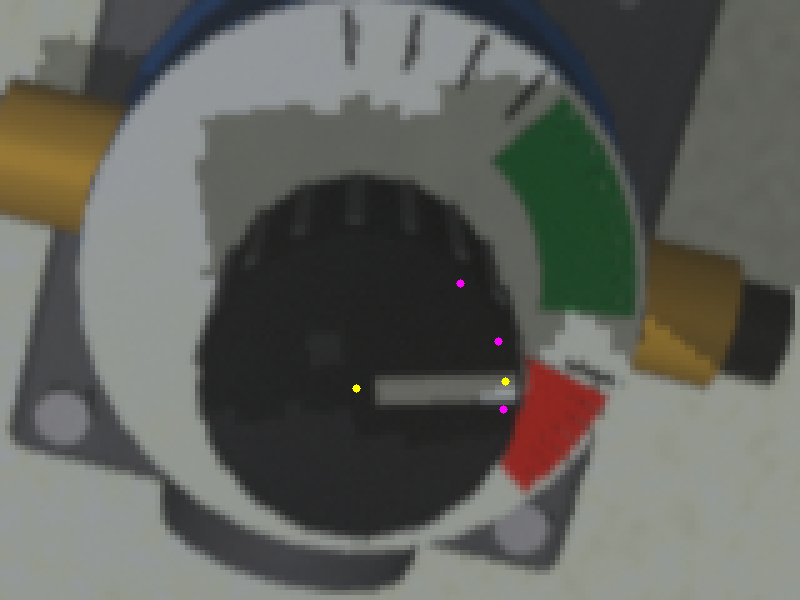

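View pics/top9.png

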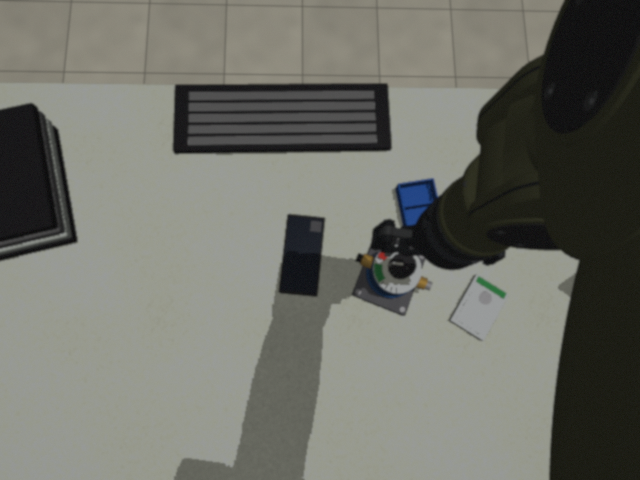

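The close-up shows the pointer line from (375,390) to (515,390). That fits the projected mark for a dial angle of 1.28, within the green band. The top view shows the phone, drive and tray where they were; the tray, around (418,200), is partly hidden by the wrist, which explains its shifted median. I'm handing in.

```bash
python3 -c "
from plant import *
print(current_t(),current_wrist_force()); manip.sign_off()"
```

```text
24.2167 [-0.29462202 -0.43960035 -0.07501895]
the job is handed in; nothing more can be done
```

I set the regulator and handed the job in at 24.2 s of the 54 s allowed. The knob is pulled out and locked, with its pointer in the green band. `sign_off` gave no verdict, so this rests on my own checks.

**What I did**
- I gripped the knob and turned it from a dial angle of about 0.11 to 0.58 rad, inside the green band.
- I pulled it up about 6 mm, with roughly 12–13 N on the wrist, and turned it on in 0.02 rad steps.
- The pull fell to about 5.6 N at about 1.28 rad, which I took as the notch. From there the knob slid out at about 5 N to its end stop.
- The highest pull was 16 N, at the end stop. While searching for the notch it stayed at or below 13.3 N, under the 22 N limit.
- I eased the pull, opened the gripper and backed off upward.

**Last checks**
- **Lift:** the knob top rose from 119.8 to 133.8 mm, so it is out by 14 mm.
- **Pointer:** it fits the projected mark for a dial angle of about 1.28 rad.
- **Contact:** the wrist force read about zero, with the gripper clear of everything.
- **Bystanders:** the phone and disk drive read within about 1 mm of where they started.

**Checks that disagreed**
- **Pointer angle:** an automatic estimate from bright pixels gave inconsistent values (2.07 and 0.80 rad). I discarded it in favour of the projected overlay.
- **Tray position:** its median shifted because the wrist partly hid it in the top view. Its visible edges were within about 2 px of the first picture, so I judged it had not moved.

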